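Set out tubes in order of draw from rocker-gate dispensers

TASK

Set out the tubes for a blood draw, in order of draw: gently press down the light blue dispenser's lever pad once and let it come up, so that one blue-capped tube rolls into the trough; after that press the purple dispenser's pad down twice, letting it come fully up each time, so that two purple-capped tubes lie in its trough. Only push down on those two pads with the fingertips: do not grip them, do not touch any tube, and leave the red dispenser, the vial and the syringe alone. Finish with every lever up and the tubes lying still in the troughs.

Things in the scene. Friction and masses are not known exactly. Their poses are not given: they have to be found in the camera images.
- blue_dispenser: White gravity-feed tube dispenser with light blue rocker and front strip, fixed; 129 deep, 90 wide (less lever), 65 high. Origin on worktop midway between its side cheeks; x to its back, y to its left; front (-x) to robot within 0.15 rad. 3 tubes across a lane sloping to the front; catch trough x = -80 to -28, floor z 10 to 14. Cheek tops (y = +-43): z = 26 (front) to 53 (back)
- blue_gate (a point): Point midway between the two pivots of the light blue rocker (axis along y; x = -16, z = 41 of the dispenser). Ahead of it hangs the gate that stops the first tube (centre x = -17, z = 36); behind it a tooth comes down behind that tube as the gate lifts, so a full press lets out exactly one tube. When the lever comes up the others roll down to the gate
- blue_pad (a point): Centre of the top face of the light blue press pad, on an arm of the rocker outside the right (-y) cheek: ribbed plate 26 (x) by 32 (y), 5 thick; at rest x = 22, y = -67, z = 70 of the dispenser, leaning 0.33 rad up to the back. It swings on a 48 mm arc about the pivot: fully down at x = 32, y = -67, z = 41, leaning 0.32 rad the other way. 6 mm gap to the cheek
- blue_lever (a joint): Angle of the light blue rocker, rad: 0 at rest (pad up, gate down) to 0.65 at its stop (pad down, gate up). A spring brings it up by itself; pressing takes 2 N at first, up to about 6 N near the stop. The first tube is let go between 0.35 and 0.45; press to 0.5 or more
- blue_tube_1: Blood-collection tube with light blue cap, number 1 from the gate of the light blue dispenser at the start; 16 across, 78 long, 12 g, loose; origin at its middle, y along it (cap end +y); it rolls about y
- blue_tube_2: Blood-collection tube with light blue cap, number 2 from the gate of the light blue dispenser at the start; 16 across, 78 long, 12 g, loose; origin at its middle, y along it (cap end +y); it rolls about y
- blue_tube_3: Blood-collection tube with light blue cap, number 3 from the gate of the light blue dispenser at the start; 16 across, 78 long, 12 g, loose; origin at its middle, y along it (cap end +y); it rolls about y
- purple_dispenser: White gravity-feed tube dispenser with purple rocker and front strip, fixed; 129 deep, 90 wide (less lever), 65 high. Origin on worktop midway between its side cheeks; x to its back, y to its left; front (-x) to robot within 0.15 rad. 4 tubes across a lane sloping to the front; catch trough x = -80 to -28, floor z 10 to 14. Cheek tops (y = +-43): z = 26 (front) to 53 (back)
- purple_gate (a point): Point midway between the two pivots of the purple rocker (axis along y; x = -16, z = 41 of the dispenser). Ahead of it hangs the gate that stops the first tube (centre x = -17, z = 36); behind it a tooth comes down behind that tube as the gate lifts, so a full press lets out exactly one tube. When the lever comes up the others roll down to the gate
- purple_pad (a point): Centre of the top face of the purple press pad, on an arm of the rocker outside the right (-y) cheek: ribbed plate 26 (x) by 32 (y), 5 thick; at rest x = 22, y = -67, z = 70 of the dispenser, leaning 0.33 rad up to the back. It swings on a 48 mm arc about the pivot: fully down at x = 32, y = -67, z = 41, leaning 0.32 rad the other way. 6 mm gap to the cheek
- purple_lever (a joint): Angle of the purple rocker, rad: 0 at rest (pad up, gate down) to 0.65 at its stop (pad down, gate up). A spring brings it up by itself; pressing takes 2 N at first, up to about 6 N near the stop. The first tube is let go between 0.35 and 0.45; press to 0.5 or more
- purple_tube_1: Blood-collection tube with purple cap, number 1 from the gate of the purple dispenser at the start; 16 across, 78 long, 12 g, loose; origin at its middle, y along it (cap end +y); it rolls about y
- purple_tube_2: Blood-collection tube with purple cap, number 2 from the gate of the purple dispenser at the start; 16 across, 78 long, 12 g, loose; origin at its middle, y along it (cap end +y); it rolls about y
- purple_tube_3: Blood-collection tube with purple cap, number 3 from the gate of the purple dispenser at the start; 16 across, 78 long, 12 g, loose; origin at its middle, y along it (cap end +y); it rolls about y
- purple_tube_4: Blood-collection tube with purple cap, number 4 from the gate of the purple dispenser at the start; 16 across, 78 long, 12 g, loose; origin at its middle, y along it (cap end +y); it rolls about y
- red_dispenser: White gravity-feed tube dispenser with red rocker and front strip, fixed; 129 deep, 90 wide (less lever), 65 high. Origin on worktop midway between its side cheeks; x to its back, y to its left; front (-x) to robot within 0.15 rad. 3 tubes across a lane sloping to the front; catch trough x = -80 to -28, floor z 10 to 14. Cheek tops (y = +-43): z = 26 (front) to 53 (back)
- red_gate (a point): Point midway between the two pivots of the red rocker (axis along y; x = -16, z = 41 of the dispenser). Ahead of it hangs the gate that stops the first tube (centre x = -17, z = 36); behind it a tooth comes down behind that tube as the gate lifts, so a full press lets out exactly one tube. When the lever comes up the others roll down to the gate
- red_pad (a point): Centre of the top face of the red press pad, on an arm of the rocker outside the right (-y) cheek: ribbed plate 26 (x) by 32 (y), 5 thick; at rest x = 22, y = -67, z = 70 of the dispenser, leaning 0.33 rad up to the back. It swings on a 48 mm arc about the pivot: fully down at x = 32, y = -67, z = 41, leaning 0.32 rad the other way. 6 mm gap to the cheek
- red_lever (a joint): Angle of the red rocker, rad: 0 at rest (pad up, gate down) to 0.65 at its stop (pad down, gate up). A spring brings it up by itself; pressing takes 2 N at first, up to about 6 N near the stop. The first tube is let go between 0.35 and 0.45; press to 0.5 or more
- red_tube_1: Blood-collection tube with red cap, number 1 from the gate of the red dispenser at the start; 16 across, 78 long, 12 g, loose; origin at its middle, y along it (cap end +y); it rolls about y
- red_tube_2: Blood-collection tube with red cap, number 2 from the gate of the red dispenser at the start; 16 across, 78 long, 12 g, loose; origin at its middle, y along it (cap end +y); it rolls about y
- red_tube_3: Blood-collection tube with red cap, number 3 from the gate of the red dispenser at the start; 16 across, 78 long, 12 g, loose; origin at its middle, y along it (cap end +y); it rolls about y
- vial: Small glass medicine vial with a grey cap, upright to the left of the dispensers, 21 across, 38 high, loose, origin under its middle; a bystander
- spare_syringe: Capped syringe lying in front of the blue notebook, left of the dispensers, 19x135x9, loose, origin under its middle, long along its y; a bystander
There are look-alikes about, which are no part of the job. What is shaped like the blue_tube_3 but brown or yellow is not meant.

How it is judged:
By the outcome, as a careful person would: the job done as asked, in the order asked, and still so for the second after the job is handed in, with the robot touching nothing.
It also fails if it takes over 45 s, if anything falls off the work surface, if the arm or the gripper's body presses on something with over 40 N, if the wrist force passes 120 N, or if a joint passes its speed limit or range.

ROBOT

A 7-joint arm with a two-finger parallel gripper is mounted at the origin on a cart in front of the work surface, level with it; the furniture and walls round the work are solid. World frame = base frame: x ahead of the robot, y to its left, z up, the work surface at z = 0. Lengths are in m, angles in rad, forces in N, time in s.
With the tool pointing down it reaches from about 0.4 to 0.875 m from the base axis. Payload 19.3 kg.
Tool frame: the origin (TCP) lies midway between the tips of the shut fingers; the grasp point (between the pads) lies bot.pinch_z behind it (bot.pinch_z is the distance from the TCP to the grasp point, in m); z points along the fingers, y is the line along which they close (so a half turn about z gives the same grasp; the last joint's range is limited). The gripper opens to 85 mm and grips with 20 to 120 N. Pads are 22 mm wide; open, the fingers measure 114 mm over their backs; the gripper's body (76 mm by 85 mm) begins 54 mm behind the grasp point. The pads swing forward as they close: fully open they stand 13 mm farther back than shut.
Start: joints at [1.108, 0.521, -0.036, 1.599, 0.021, 1.021, -0.113], TCP at [0.239, -0.577, 0.231] pointing down, gripper open.
Joint ranges: [-2.91, 2.91], [-0.3, 2.13], [-1.5, 1.42], [0.17, 2.43], [-1.26, 4.41], [0.16, 1.93], [-2.52, 2.52]. Speed limits (rad/s): [1.89, 1.89, 2.39, 2.39, 3.01, 3.01, 3.01].

INTERFACE

Orientations are given as [roll, pitch, yaw] about the fixed x, y, z axes, in that order (R = Rz(yaw) Ry(pitch) Rx(roll)).
In Python, from workcell import readout, grab_frame, camera_info, workorder, bot gives the robot as it stands. The module is installed in compiled form; this text tells all that it offers.
- The arm moves only by the tool drive_tool, never from a script. Its argument "targets" is a list of rows, each an object of numbers: "dx", "dy", "dz": the shift along the tool's x, y, z as a fraction of full scale; "yaw": the turn about the tool's z as a fraction of full scale; "fingers": the closure, from 0 (fully open) to 1 (shut). In form: [{"dx": .., "dy": .., "dz": .., "yaw": .., "fingers": ..}, ...]. A call has 1 to 20 rows; each row shifts and turns the commanded pose from where the row before left it, along the tool's axes as they then stand; what a row does not reach is not made up. Full scale, the value 1, is 0.1 m for a shift and 90 degrees for a turn. A row lasts 1/10 s, in which the tool goes at most 50 mm and 8.59 degrees, less where a joint would pass 70% of its speed; a pose out of reach is approached as far as the arm can. A call with a number of a shift or a turn outside -1 to 1 is refused whole. A call with a gripper value outside its range is refused whole. The fingers move at their own pace and stop on an object; "squeeze" is the grip in N (left out, the last holds). Time passes only in rows, so rows that do not move let the fingers close. It gives the time, the measured TCP pose, the force, the opening and the grip force at its end, in the units of the state.
- readout.observe(): the state, without advancing time (a new reading comes with each control period).
- grab_frame(name): name is "side" or "top"; returns the picture (420x560x3 uint8, blue, green, red); there is no depth.
- camera_info(name): a dict with "fx", "fy", "cx", "cy" (pixels), "D" ([k1, k2, p1, p2, k3] as OpenCV has them; the pictures are not rectified), "T" (4x4, takes a point from camera to world coordinates). Camera axes: x right, y up, looking along -z (the intrinsics and any distortion apply to the point x, -y, -z); pixel columns grow to the right and rows downward; lengths in m; the calibration is good to about 2 mm. A picture is of the moment at which its call begins. camera_info takes no time and is no camera call.
- workorder.job_done(): hands the job in; it is judged then, once.
The state is a dict: "clock": time; "qpos": joint angles; "qd": joint speeds; "joint_efforts": joint torques, N m; "position": TCP position; "tool_rot": TCP orientation; "force": force on the tool from outside, world axes, zero at the start; "moment": the same for the moment, N m; "grip_width": finger opening in m; "finger_force": force on a finger pad.
Only numpy, scipy, OpenCV 4.12 (cv2) and the standard library are available. Lean on these libraries where they do the work, as an engineer would, in place of code of your own. Each camera call takes 0.05 s, during which the arm holds its last target. There are 200 camera calls.

## Working session

There is one attempt and no reset: what is moved stays moved. The work goes in short steps, Python scripts to look and compute and a tool call to move; the robot and the scene stay as the last step left them, time stands still between calls to the robot, and variables do not carry over. Pictures are saved under pics/ and viewed, at most 10 in all, crops included, and the job is handed in when it is done.

Besides the shell and the picture viewer there is one more tool, called after "Emit:" as name(argument=value, ...) on one line, values as JSON. drive_tool: Moves the arm, as the interface text tells. Shift numbers are shares of 0.1 m and turn numbers shares of 90 degrees, none past 1 either way. Its arguments: {"type":"object","properties":{"targets":{"type":"array","items":{"type":"object","properties":{"dx":{"type":"number","minimum":-1,"maximum":1},"dy":{"type":"number","minimum":-1,"maximum":1},"dz":{"type":"number","minimum":-1,"maximum":1},"yaw":{"type":"number","minimum":-1,"maximum":1},"fingers":{"type":"number"}}}},"squeeze":{"type":"number"}},"required":["targets"]}

```bash
mkdir -p pics
python3 - <<'E'
from workcell import *
import cv2
for n in("top","side"):
    cv2.imwrite(f"pics/{n}0.png",cv2.resize(grab_frame(n),(800,600),interpolation=cv2.INTER_CUBIC))
    print(camera_info(n))
print(readout.observe(), bot.pinch_z)
E
```

```text
{'fx': 399.0917037501004, 'fy': 399.0917037501004, 'cx': 280.89461531886457, 'cy': 213.91551847014614, 'D': array([-0.05800671,  0.        ,  0.        ,  0.        ,  0.        ]), 'T': array([[-8.37339513e-03,  9.83017620e-01, -1.83320060e-01,
         3.06017555e-01],
       [-9.99964749e-01, -8.11744923e-03,  2.14654268e-03,
         1.70398945e-01],
       [ 6.21997990e-04,  1.83331572e-01,  9.83050939e-01,
         1.04416355e+00],
       [ 0.00000000e+00,  0.00000000e+00,  0.00000000e+00,
         1.00000000e+00]])}
{'fx': 440.9350436074909, 'fy': 440.9350436074909, 'cx': 287.35402520108534, 'cy': 207.34297301944918, 'D': array([-0.04881992,  0.        ,  0.        ,  0.        ,  0.        ]), 'T': array([[ 0.95707246,  0.1634376 , -0.23937514,  0.17622744],
       [-0.28934297,  0.58749267, -0.75573342, -0.87745639],
       [ 0.01711588,  0.79255316,  0.60956258,  0.92118704],
       [ 0.        ,  0.        ,  0.        ,  1.        ]])}
{'clock': 0.1, 'qpos': array([ 1.10784071,  0.52190681, -0.03629713,  1.5999252 ,  0.02119064,
        1.02110861, -0.11281159]), 'qd': array([ 0.00106314, -0.00214423,  0.00130247, -0.00231588,  0.0003091 ,
        0.00095682,  0.00035275]), 'joint_efforts': array([ 1.56476850e-03, -9.28495502e+01,  1.98253445e+00, -3.70535946e+01,
        1.79520511e-02,  5.27503202e-03,  1.20426617e-05]), 'position': array([ 0.23905501, -0.57716308,  0.23082252]), 'tool_rot': array([-3.14063214e+00,  7.41899740e-05,  3.92701454e-01]), 'force': array([ 1.3348762 ,  0.16016146, -0.11999044]), 'moment': array([-0.00246855,  0.01242396, -0.00229286]), 'finger_force': 0.0, 'grip_width': 0.08540375322163703} 0.0187
```

View pics/top0.png

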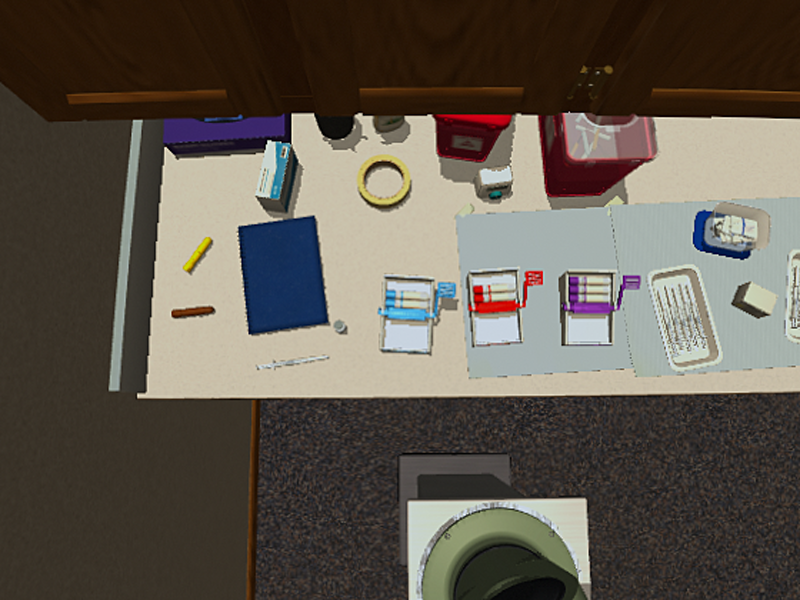

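View pics/side0.png

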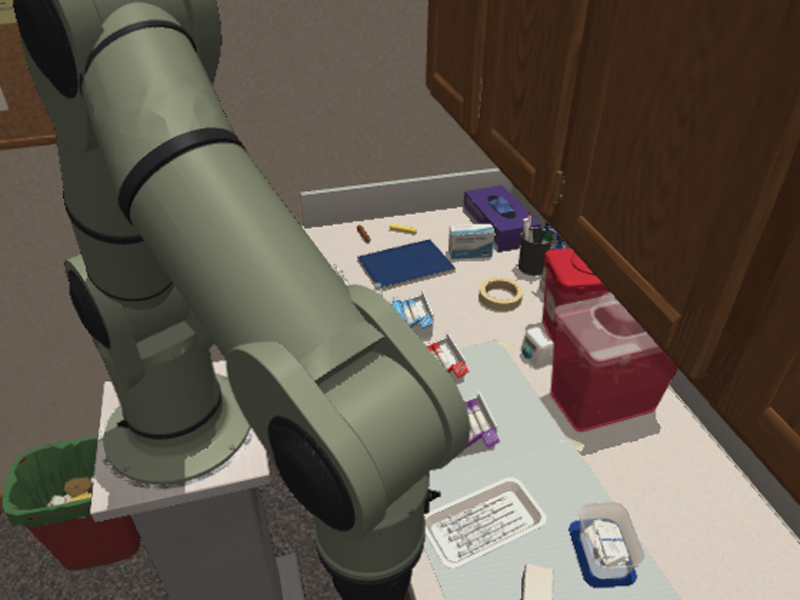

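Top view (800-px picture): blue dispenser at (408,313) with its pad at (446,290), red one at (495,307), and purple one at (587,307) with its pad at (631,283). The look-alikes are a brown tube (193,312) and a yellow tube (198,254). In the side view the pads are near (425,322) and (488,437). I'll confirm both pads in enlarged crops.

Run:
```python
from workcell import *
import cv2,numpy as np
t=grab_frame("top");s=grab_frame("side")
z=lambda im,x,y,w,h,k:cv2.resize(im[y:y+h,x:x+w],(w*k,h*k),interpolation=cv2.INTER_CUBIC)
a=z(t,255,180,200,75,4)
b=np.hstack([z(s,270,200,80,60,5),z(s,300,265,80,60,5)])
cv2.imwrite("pics/c1.png",np.vstack([a,b]))
```

```text
(no output)
```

View pics/c1.png

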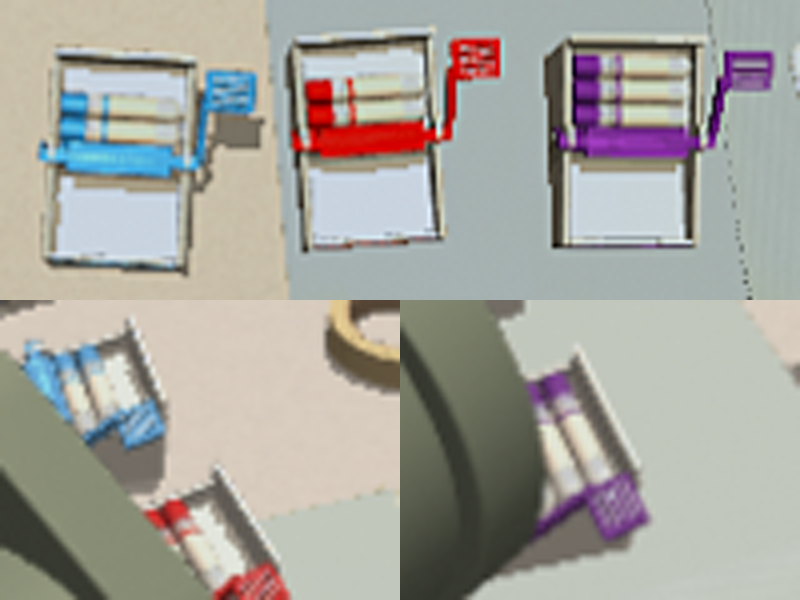

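The crop confirms the pads: blue at (231,92) in the top crop and (143,424) in the side crop, purple at (749,70) and (618,507). Red's pad at (475,58) lies between them and must be avoided. Next I triangulate both pads and get the yaws from the front and back edges.

```bash
cat > h.py <<'E'
from workcell import *
import cv2,numpy as np
def ray(n,u,v):
    c=camera_info(n);K=np.array([[c['fx'],0,c['cx']],[0,c['fy'],c['cy']],[0,0,1]])
    x,y=cv2.undistortPoints(np.array([[[u,v]]],float),K,c['D'])[0,0]
    d=c['T'][:3,:3]@[x,-y,-1];return c['T'][:3,3],d/np.linalg.norm(d)
def tri(a,b):
    (p,d),(q,e)=ray("top",*a),ray("side",*b)
    s=np.linalg.lstsq(np.c_[d,-e],q-p,rcond=None)[0]
    A,B=p+s[0]*d,q+s[1]*e;return (A+B)/2,np.linalg.norm(A-B)
def at(n,u,v,z):
    p,d=ray(n,u,v);return p+d*(z-p[2])/d[2]
E
python3 - <<'E'
from h import *
np.set_printoptions(precision=4,suppress=True)
t=lambda x,y:(255+(x+.5)/4-.5,180+(y+.5)/4-.5)
s=lambda x,y,ox,oy:(ox+(x+.5)/5-.5,oy+(y+.5)/5-.5)
for nm,a,b,f,bk in(("blue",t(231,92),s(143,124,270,200),((45,262),(186,269)),((57,52),(195,61))),
           ("purple",t(749,70),s(218,207,300,265),((552,243),(699,244)),((568,40),(705,41)))):
    P,e=tri(a,b);print(nm,P,e,"top@.07",at("top",*a,.07),"side@.07",at("side",*b,.07))
    for E,z in((f,.026),(bk,.065)):
        l,r=[at("top",*t(*p),z) for p in E];d=l-r
        print(" edge",l,r,"yaw",np.arctan2(-d[0],d[1]))
        yaw=np.arctan2(-d[0],d[1])
E
```

```text
blue [0.5169 0.0892 0.0691] 0.0019911155804032566 top@.07 [0.5157 0.0894 0.07  ] side@.07 [0.5176 0.0883 0.07  ]
 edge [0.415  0.2073 0.026 ] [0.4097 0.1172 0.026 ] yaw -0.05812334812325099
 edge [0.5435 0.1981 0.065 ] [0.5369 0.1112 0.065 ] yaw -0.07504880965893121
purple [ 0.5282 -0.2398  0.0683] 0.0005361182969737064 top@.07 [ 0.5275 -0.2391  0.07  ] side@.07 [ 0.5277 -0.2411  0.07  ]
 edge [ 0.4242 -0.1191  0.026 ] [ 0.4225 -0.2151  0.026 ] yaw -0.01763936014375386
 edge [ 0.5489 -0.126   0.065 ] [ 0.5477 -0.2142  0.065 ] yaw -0.013175526602291045
```

Emit:
drive_tool(targets=[{"yaw": 0.095, "fingers": 1}, {"yaw": 0.095, "fingers": 1}, {"yaw": 0.095, "fingers": 1}, {"dx": 0.08, "dy": -0.2}, {"dx": 0.14, "dy": -0.4}, {"dx": 0.15, "dy": -0.4}, {"dx": 0.15, "dy": -0.4}, {"dx": 0.15, "dy": -0.4}, {"dx": 0.15, "dy": -0.4}, {"dx": 0.15, "dy": -0.4}, {"dx": 0.15, "dy": -0.4}, {"dx": 0.15, "dy": -0.4}, {"dx": 0.15, "dy": -0.4}, {"dx": 0.15, "dy": -0.4}, {"dx": 0.15, "dy": -0.4}, {"dx": 0.15, "dy": -0.4}, {"dx": 0.15, "dy": -0.4}, {"dx": 0.15, "dy": -0.4}, {"dx": 0.15, "dy": -0.4}, {"dx": 0.15, "dy": -0.4}])

```text
invalid input
```

Emit:
drive_tool(targets=[{"dx": 0, "dy": 0, "dz": 0, "yaw": 0.095, "fingers": 1}, {"dx": 0, "dy": 0, "dz": 0, "yaw": 0.095, "fingers": 1}, {"dx": 0, "dy": 0, "dz": 0, "yaw": 0.095, "fingers": 1}, {"dx": 0.08, "dy": -0.2, "dz": 0, "yaw": 0, "fingers": 1}, {"dx": 0.14, "dy": -0.4, "dz": 0, "yaw": 0, "fingers": 1}, {"dx": 0.15, "dy": -0.4, "dz": 0, "yaw": 0, "fingers": 1}, {"dx": 0.15, "dy": -0.4, "dz": 0, "yaw": 0, "fingers": 1}, {"dx": 0.15, "dy": -0.4, "dz": 0, "yaw": 0, "fingers": 1}, {"dx": 0.15, "dy": -0.4, "dz": 0, "yaw": 0, "fingers": 1}, {"dx": 0.15, "dy": -0.4, "dz": 0, "yaw": 0, "fingers": 1}], squeeze=20)

```text
clock: 1.2
position: [0.3507, -0.3215, 0.2314]
tool_rot: [3.141, -0.0, -0.055]
force: [1.5, -0.2, 0.7]
grip_width: 0.0002
finger_force: 0.0
```

Emit:
drive_tool(targets=[{"dx": 0.15, "dy": -0.4, "dz": 0, "yaw": 0, "fingers": 1}, {"dx": 0.15, "dy": -0.4, "dz": 0, "yaw": 0, "fingers": 1}, {"dx": 0.15, "dy": -0.4, "dz": 0, "yaw": 0, "fingers": 1}, {"dx": 0.15, "dy": -0.4, "dz": 0, "yaw": 0, "fingers": 1}, {"dx": 0.15, "dy": -0.4, "dz": 0, "yaw": 0, "fingers": 1}, {"dx": 0.15, "dy": -0.4, "dz": 0, "yaw": 0, "fingers": 1}, {"dx": 0.15, "dy": -0.4, "dz": 0, "yaw": 0, "fingers": 1}, {"dx": 0.15, "dy": -0.4, "dz": 0, "yaw": 0, "fingers": 1}, {"dx": 0.15, "dy": -0.4, "dz": 0, "yaw": 0, "fingers": 1}, {"dx": 0.1, "dy": -0.3, "dz": 0, "yaw": 0, "fingers": 1}, {"dx": 0, "dy": -0.1, "dz": 0, "yaw": 0, "fingers": 1}, {"dx": 0, "dy": 0, "dz": 0, "yaw": 0, "fingers": 1}, {"dx": 0, "dy": 0, "dz": 0, "yaw": 0, "fingers": 1}], squeeze=20)

```text
clock: 2.5
position: [0.5167, 0.0672, 0.2312]
tool_rot: [3.141, 0.0, -0.056]
force: [-0.0, -0.7, 0.9]
grip_width: 0.0005
finger_force: 0.0
```

Emit:
drive_tool(targets=[{"dx": 0.07, "dy": -0.2, "dz": 0.2, "yaw": 0, "fingers": 1}, {"dx": 0, "dy": 0, "dz": 0.4, "yaw": 0, "fingers": 1}, {"dx": 0, "dy": 0, "dz": 0.4, "yaw": 0, "fingers": 1}, {"dx": 0, "dy": 0, "dz": 0.25, "yaw": 0, "fingers": 1}, {"dx": 0, "dy": 0, "dz": 0.1, "yaw": 0, "fingers": 1}, {"dx": 0, "dy": 0, "dz": 0, "yaw": 0, "fingers": 1}, {"dx": 0, "dy": 0, "dz": 0, "yaw": 0, "fingers": 1}], squeeze=20)

```text
clock: 3.2
position: [0.5258, 0.0874, 0.0975]
tool_rot: [-3.141, -0.001, -0.056]
force: [0.8, -0.2, 0.5]
grip_width: 0.0001
finger_force: 0.0
```

Run:
```python
from h import *
t=grab_frame("top");s=grab_frame("side")
z=lambda im,x,y,w,h,k:cv2.resize(im[y:y+h,x:x+w],(w*k,h*k),interpolation=cv2.INTER_CUBIC)
cv2.imwrite("pics/c2.png",np.hstack([z(t,255,160,80,100,5),z(s,250,160,80,100,5)]))
```

```text
(no output)
```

View pics/c2.png

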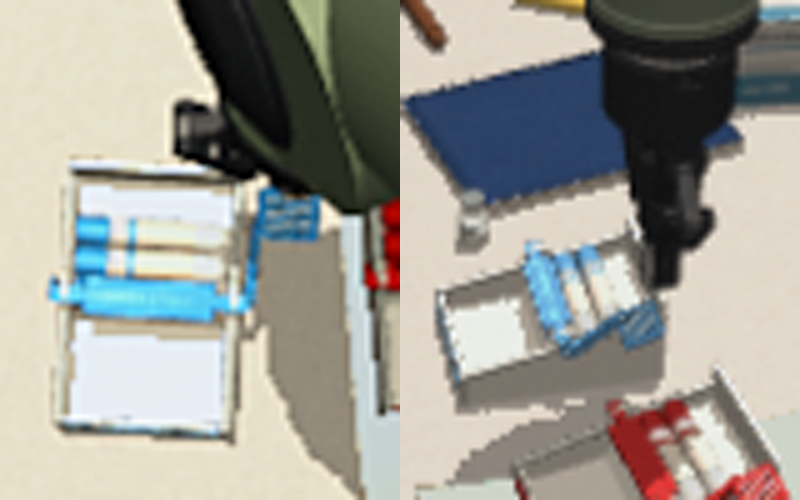

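The side view shows the shut fingertips (665,283) just above and behind the blue pad (643,322), and the top view shows the pad (290,215) just ahead of the hand. This matches the plan, so I press gently.

Emit:
drive_tool(targets=[{"dx": 0, "dy": 0, "dz": 0.1, "yaw": 0, "fingers": 1}, {"dx": 0, "dy": 0, "dz": 0.1, "yaw": 0, "fingers": 1}, {"dx": 0, "dy": 0, "dz": 0.06, "yaw": 0, "fingers": 1}, {"dx": 0, "dy": 0, "dz": 0.05, "yaw": 0, "fingers": 1}, {"dx": 0, "dy": 0, "dz": 0.05, "yaw": 0, "fingers": 1}, {"dx": 0, "dy": 0, "dz": 0.05, "yaw": 0, "fingers": 1}, {"dx": 0, "dy": 0, "dz": 0.05, "yaw": 0, "fingers": 1}, {"dx": 0, "dy": 0, "dz": 0, "yaw": 0, "fingers": 1}], squeeze=20)

```text
clock: 4.1
position: [0.5258, 0.0879, 0.0501]
tool_rot: [-3.141, -0.001, -0.055]
force: [2.8, 0.1, 4.0]
grip_width: -0.0001
finger_force: 2.1
```

Emit:
drive_tool(targets=[{"dx": 0, "dy": 0, "dz": 0.03, "yaw": 0, "fingers": 1}, {"dx": 0, "dy": 0, "dz": 0.02, "yaw": 0, "fingers": 1}, {"dx": 0, "dy": 0, "dz": 0, "yaw": 0, "fingers": 1}, {"dx": 0, "dy": 0, "dz": 0, "yaw": 0, "fingers": 1}], squeeze=20)

```text
clock: 4.5
position: [0.5253, 0.088, 0.0453]
tool_rot: [-3.141, -0.0, -0.055]
force: [4.5, 0.7, 4.4]
grip_width: -0.0
finger_force: 2.5
```

Run:
```python
from h import *
t=grab_frame("top");s=grab_frame("side")
z=lambda im,x,y,w,h,k:cv2.resize(im[y:y+h,x:x+w],(w*k,h*k),interpolation=cv2.INTER_CUBIC)
cv2.imwrite("pics/c3.png",np.hstack([z(t,255,160,80,100,5),z(s,250,160,80,100,5)]))
```

```text
(no output)
```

View pics/c3.png

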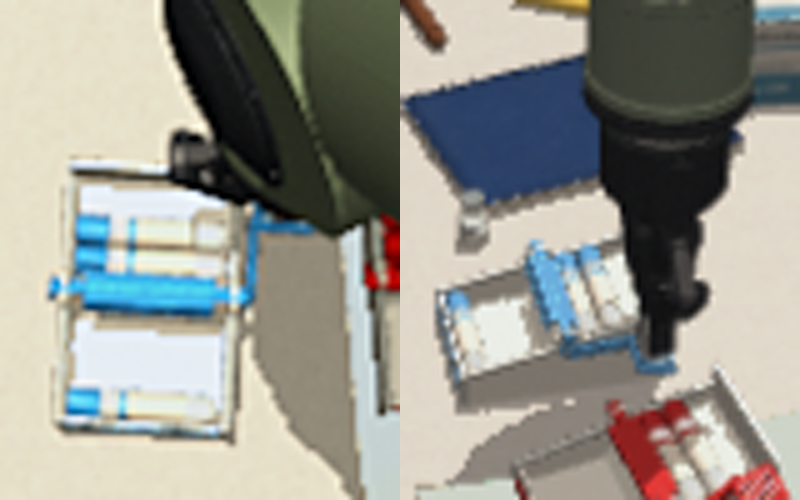

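One blue tube lies at the front of the trough (top crop (140,403), side crop (470,330)), and the other two are held back. Now I let the lever up slowly, lift, and go over red to purple.

Emit:
drive_tool(targets=[{"dx": 0, "dy": 0, "dz": -0.06, "yaw": 0, "fingers": 1}, {"dx": 0, "dy": 0, "dz": -0.08, "yaw": 0, "fingers": 1}, {"dx": 0, "dy": 0, "dz": -0.1, "yaw": 0, "fingers": 1}, {"dx": 0, "dy": 0, "dz": -0.15, "yaw": 0, "fingers": 1}, {"dx": 0, "dy": 0, "dz": -0.3, "yaw": 0, "fingers": 1}, {"dx": 0, "dy": 0, "dz": -0.4, "yaw": 0, "fingers": 1}, {"dx": 0.02, "dy": 0.2, "dz": 0, "yaw": 0, "fingers": 1}, {"dx": 0.03, "dy": 0.4, "dz": 0, "yaw": 0, "fingers": 1}, {"dx": 0.03, "dy": 0.4, "dz": 0, "yaw": 0, "fingers": 1}, {"dx": 0.04, "dy": 0.4, "dz": 0, "yaw": 0, "fingers": 1}, {"dx": 0.04, "dy": 0.4, "dz": 0, "yaw": 0, "fingers": 1}, {"dx": 0.04, "dy": 0.4, "dz": 0, "yaw": 0, "fingers": 1}, {"dx": 0.04, "dy": 0.4, "dz": 0, "yaw": 0, "fingers": 1}, {"dx": 0.04, "dy": 0.4, "dz": 0, "yaw": 0, "fingers": 1}, {"dx": 0.02, "dy": 0.28, "dz": 0, "yaw": 0, "fingers": 1}, {"dx": 0, "dy": 0, "dz": 0, "yaw": 0, "fingers": 1}, {"dx": 0, "dy": 0, "dz": 0, "yaw": 0, "fingers": 1}, {"dx": 0, "dy": 0, "dz": 0, "yaw": 0, "fingers": 1}], squeeze=20)

```text
clock: 6.4
position: [0.5372, -0.24, 0.1546]
tool_rot: [-3.141, 0.0, -0.054]
force: [0.4, -0.1, -0.6]
grip_width: 0.0002
finger_force: 0.0
```

Run:
```python
from h import *
t=grab_frame("top");s=grab_frame("side")
z=lambda im,x,y,w,h,k:cv2.resize(im[y:y+h,x:x+w],(w*k,h*k),interpolation=cv2.INTER_CUBIC)
cv2.imwrite("pics/c4.png",np.vstack([z(t,255,170,200,90,4),z(s,240,190,200,60,4)]))
```

```text
(no output)
```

View pics/c4.png

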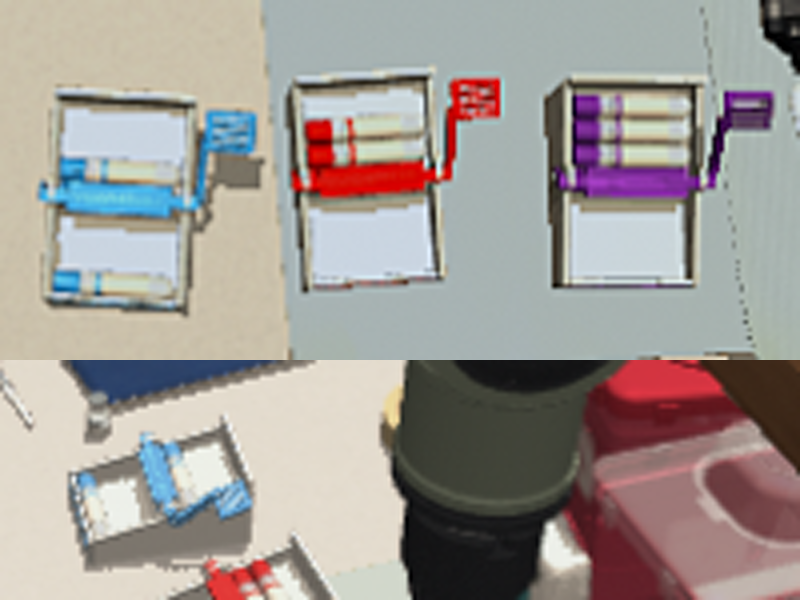

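Blue is done: its pad is up at (231,132), one tube is in the trough at (110,282), and the next one has rolled to the gate. Now the first purple press.

Emit:
drive_tool(targets=[{"dx": 0, "dy": 0, "dz": 0.4, "yaw": 0, "fingers": 1}, {"dx": 0, "dy": 0.01, "dz": 0.25, "yaw": 0, "fingers": 1}, {"dx": 0, "dy": 0, "dz": 0.08, "yaw": 0, "fingers": 1}, {"dx": 0, "dy": 0, "dz": 0.06, "yaw": 0, "fingers": 1}, {"dx": 0, "dy": 0, "dz": 0.06, "yaw": 0, "fingers": 1}, {"dx": 0, "dy": 0, "dz": 0.05, "yaw": 0, "fingers": 1}, {"dx": 0, "dy": 0, "dz": 0.05, "yaw": 0, "fingers": 1}, {"dx": 0, "dy": 0, "dz": 0.05, "yaw": 0, "fingers": 1}, {"dx": 0, "dy": 0, "dz": 0.05, "yaw": 0, "fingers": 1}, {"dx": 0, "dy": 0, "dz": 0.04, "yaw": 0, "fingers": 1}, {"dx": 0, "dy": 0, "dz": 0, "yaw": 0, "fingers": 1}, {"dx": 0, "dy": 0, "dz": 0, "yaw": 0, "fingers": 1}, {"dx": 0, "dy": 0, "dz": 0, "yaw": 0, "fingers": 1}], squeeze=20)

```text
clock: 7.8
position: [0.5376, -0.2423, 0.0455]
tool_rot: [3.141, -0.001, -0.055]
force: [4.0, -0.7, 4.0]
grip_width: -0.0002
finger_force: 2.6
```

Run:
```python
from h import *
t=grab_frame("top");s=grab_frame("side")
z=lambda im,x,y,w,h,k:cv2.resize(im[y:y+h,x:x+w],(w*k,h*k),interpolation=cv2.INTER_CUBIC)
cv2.imwrite("pics/c5.png",np.hstack([z(t,380,160,80,100,5),z(s,280,230,80,100,5)]))
```

```text
(no output)
```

View pics/c5.png

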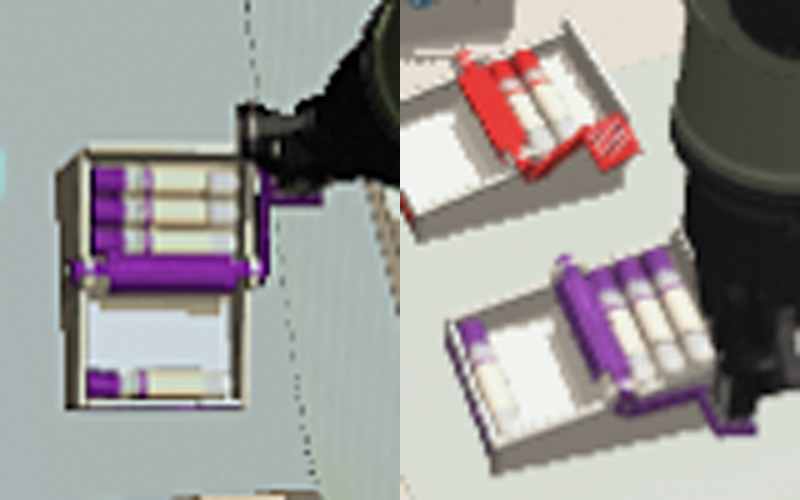

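The first purple tube is in the trough (top crop (150,383)), with three still held back. I release fully and wait.

Emit:
drive_tool(targets=[{"dx": 0, "dy": 0, "dz": -0.06, "yaw": 0, "fingers": 1}, {"dx": 0, "dy": 0, "dz": -0.08, "yaw": 0, "fingers": 1}, {"dx": 0, "dy": 0, "dz": -0.1, "yaw": 0, "fingers": 1}, {"dx": 0, "dy": 0, "dz": -0.15, "yaw": 0, "fingers": 1}, {"dx": 0, "dy": 0, "dz": -0.2, "yaw": 0, "fingers": 1}, {"dx": 0, "dy": 0, "dz": 0, "yaw": 0, "fingers": 1}, {"dx": 0, "dy": 0, "dz": 0, "yaw": 0, "fingers": 1}, {"dx": 0, "dy": 0, "dz": 0, "yaw": 0, "fingers": 1}, {"dx": 0, "dy": 0, "dz": 0, "yaw": 0, "fingers": 1}, {"dx": 0, "dy": 0, "dz": 0, "yaw": 0, "fingers": 1}, {"dx": 0, "dy": 0, "dz": 0, "yaw": 0, "fingers": 1}], squeeze=20)

```text
clock: 9.0
position: [0.5369, -0.2421, 0.104]
tool_rot: [-3.141, 0.001, -0.055]
force: [-0.2, -0.2, -0.2]
grip_width: 0.0001
finger_force: 0.0
```

Run:
```python
from h import *
t=grab_frame("top");s=grab_frame("side")
z=lambda im,x,y,w,h,k:cv2.resize(im[y:y+h,x:x+w],(w*k,h*k),interpolation=cv2.INTER_CUBIC)
cv2.imwrite("pics/c6.png",np.hstack([z(t,380,160,80,100,5),z(s,280,230,80,100,5)]))
```

```text
(no output)
```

View pics/c6.png

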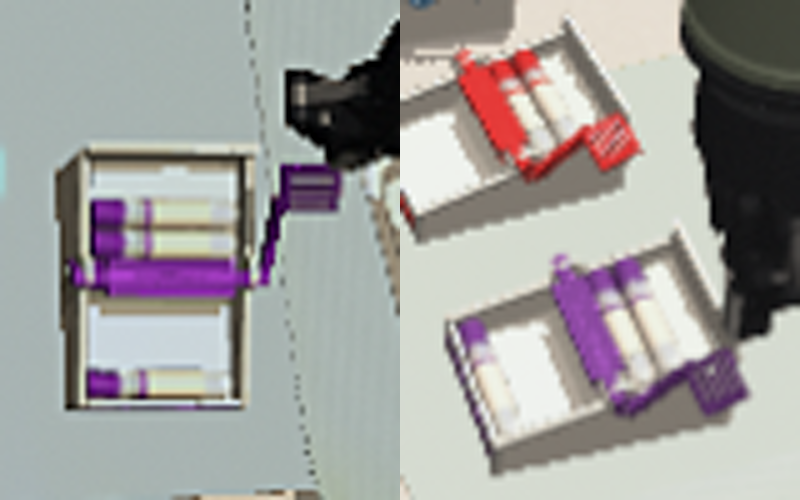

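The lever is fully up (pad at (310,188) in the top crop) and the tubes have rolled down to the gate. Now the second press, release and lift.

Emit:
drive_tool(targets=[{"dx": 0, "dy": 0, "dz": 0.1, "yaw": 0, "fingers": 1}, {"dx": 0, "dy": 0, "dz": 0.13, "yaw": 0, "fingers": 1}, {"dx": 0, "dy": 0, "dz": 0.06, "yaw": 0, "fingers": 1}, {"dx": 0, "dy": 0, "dz": 0.06, "yaw": 0, "fingers": 1}, {"dx": 0, "dy": 0, "dz": 0.05, "yaw": 0, "fingers": 1}, {"dx": 0, "dy": 0, "dz": 0.05, "yaw": 0, "fingers": 1}, {"dx": 0, "dy": 0, "dz": 0.05, "yaw": 0, "fingers": 1}, {"dx": 0, "dy": 0, "dz": 0.05, "yaw": 0, "fingers": 1}, {"dx": 0, "dy": 0, "dz": 0.035, "yaw": 0, "fingers": 1}, {"dx": 0, "dy": 0, "dz": 0, "yaw": 0, "fingers": 1}, {"dx": 0, "dy": 0, "dz": 0, "yaw": 0, "fingers": 1}, {"dx": 0, "dy": 0, "dz": 0, "yaw": 0, "fingers": 1}, {"dx": 0, "dy": 0, "dz": 0, "yaw": 0, "fingers": 1}], squeeze=20)

```text
clock: 10.4
position: [0.5374, -0.2423, 0.0459]
tool_rot: [3.141, -0.001, -0.055]
force: [4.0, -0.1, 5.2]
grip_width: -0.0003
finger_force: 2.6
```

Emit:
drive_tool(targets=[{"dx": 0, "dy": 0, "dz": -0.06, "yaw": 0, "fingers": 1}, {"dx": 0, "dy": 0, "dz": -0.08, "yaw": 0, "fingers": 1}, {"dx": 0, "dy": 0, "dz": -0.1, "yaw": 0, "fingers": 1}, {"dx": 0, "dy": 0, "dz": -0.15, "yaw": 0, "fingers": 1}, {"dx": 0, "dy": 0, "dz": -0.3, "yaw": 0, "fingers": 1}, {"dx": 0, "dy": 0, "dz": -0.4, "yaw": 0, "fingers": 1}, {"dx": 0, "dy": 0, "dz": 0, "yaw": 0, "fingers": 1}, {"dx": 0, "dy": 0, "dz": 0, "yaw": 0, "fingers": 1}, {"dx": 0, "dy": 0, "dz": 0, "yaw": 0, "fingers": 1}, {"dx": 0, "dy": 0, "dz": 0, "yaw": 0, "fingers": 1}, {"dx": 0, "dy": 0, "dz": 0, "yaw": 0, "fingers": 1}, {"dx": 0, "dy": 0, "dz": 0, "yaw": 0, "fingers": 1}, {"dx": 0, "dy": 0, "dz": 0, "yaw": 0, "fingers": 1}, {"dx": 0, "dy": 0, "dz": 0, "yaw": 0, "fingers": 1}], squeeze=20)

```text
clock: 11.8
position: [0.537, -0.2422, 0.1547]
tool_rot: [-3.142, 0.0, -0.055]
force: [0.4, -0.1, 0.5]
grip_width: 0.0001
finger_force: 0.0
```

Run:
```python
from h import *
t=grab_frame("top")
z=lambda im,x,y,w,h,k:cv2.resize(im[y:y+h,x:x+w],(w*k,h*k),interpolation=cv2.INTER_CUBIC)
cv2.imwrite("pics/c7.png",z(t,255,160,200,110,4))
```

```text
(no output)
```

View pics/c7.png

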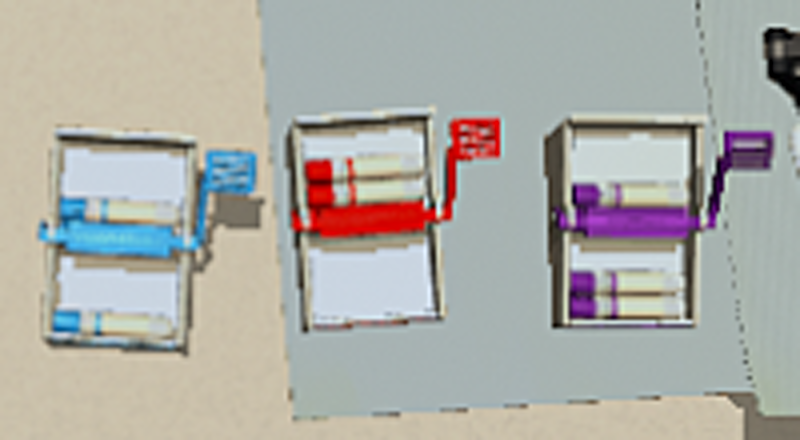

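The picture shows one blue tube (110,322) and two purple tubes (625,282 and 625,305) in their troughs. All levers are up and red is untouched. Handing in.

```bash
python3 -c "
from workcell import workorder
print(workorder.job_done())"
```

```text
the job is handed in; nothing more can be done
None
```

The job is done and handed in at about 12 s on the robot clock: one blue-capped tube, then two purple-capped tubes, lie in their troughs, all levers are up, and the red dispenser, vial and syringe were left alone.

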